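# Put the heat sinks away by length

### The job

Lift the lid of the grey parts case all the way open until it rests back on its stop, then put away every heat-sink bar that lies on the bench: the short bars in the narrow front row, the long bars in the wide back row, each lying flat, fins up, on the floor of its row and pointing front to back. Leave the lid open and do not shove or knock over the bottle, the small round tin or the motor standing nearby.

Things in the scene. Friction and masses are not known exactly. Their poses are not given: they have to be found in the camera images.
- case: Grey plastic assortment case fixed to the bench, 215 mm deep (its x, front to back), 280 mm wide (y), 50 mm high, walls and floor 6 mm. Origin: centre of its underside; x points away from the robot to the hinge. Inside, one low white divider (5 mm thick, top 24 mm above the underside, running along y) parts a front row 82 mm deep from a back row 116 mm deep, both 268 mm wide.
- row_short (a point): Centre of the floor of the front row (82 mm deep, for the short bars), 6 mm above the bench; axes as the case.
- row_long (a point): Centre of the floor of the back row (116 mm deep, for the long bars), 6 mm above the bench; axes as the case.
- lid (a joint): Angle of the case lid: 0 closed, 2.2 resting open on its stop, leaning well back. Loose hinge: released before about 1.5 the lid falls shut, released past upright it falls back onto its stop. Open, its edge stands about 225 mm above the bench and leans 130 mm behind the hinge. The lid is 8 mm thick and lies on the case rim.
- lid_hinge (a point): Middle of the lid hinge line, on the far (+x) top rim of the case; the line runs along the case y axis.
- lid_handle (a point): Middle of the steel bar handle on top of the lid near its front edge: 100 mm long along the case y axis, 11 mm thick, 35 mm above the lid's top face on two end posts 85 mm apart, 30 mm from the front edge; relative to lid_hinge with the lid closed: 185 mm towards the robot, 43 mm up. It turns with the lid.
- short0: Finned aluminium heat-sink bar, 70 mm long (its x axis), 24 mm wide (y), 22 mm high (z), about 80 g, lying on the bench. Origin: centre of its underside, z up. May be absent (None).
- short1: Finned aluminium heat-sink bar, 70 mm long (its x axis), 24 mm wide (y), 22 mm high (z), about 80 g, lying on the bench. Origin: centre of its underside, z up. May be absent (None).
- short2: Finned aluminium heat-sink bar, 70 mm long (its x axis), 24 mm wide (y), 22 mm high (z), about 80 g, lying on the bench. Origin: centre of its underside, z up. May be absent (None).
- short3: Finned aluminium heat-sink bar, 70 mm long (its x axis), 24 mm wide (y), 22 mm high (z), about 80 g, lying on the bench. Origin: centre of its underside, z up. May be absent (None).
- long0: Finned aluminium heat-sink bar, 100 mm long (its x axis), 24 mm wide (y), 22 mm high (z), about 115 g, lying on the bench. Origin: centre of its underside, z up. May be absent (None).
- long1: Finned aluminium heat-sink bar, 100 mm long (its x axis), 24 mm wide (y), 22 mm high (z), about 115 g, lying on the bench. Origin: centre of its underside, z up. May be absent (None).
- long2: Finned aluminium heat-sink bar, 100 mm long (its x axis), 24 mm wide (y), 22 mm high (z), about 115 g, lying on the bench. Origin: centre of its underside, z up. May be absent (None).
- tin: Bystander: round steel tip-cleaner tin, 56 mm across, 26 mm high, standing among the bars. Origin: centre of its underside.
- bottle: Bystander: squat white bottle with yellow cap, 48 mm across, 95 mm high. Origin: centre of its underside.
- motor: Bystander: stepper motor, 42 mm square, 48 mm high plus a 22 mm shaft. Origin: centre of its underside.
Things that resemble listed ones, but are neither listed nor needed, are in the scene too. Leave any yellow look-alike of the long1 alone.

How it is judged:
By the outcome, as a careful person would: the job done as asked, in the order asked, and still so for the second after the job is handed in, with the robot touching nothing.
Of short0, short1, short2, short3, long0, long1, long2 only 5 to 7 are there at a start; the rules pass over those that are not, and their reading is None.
At some moment in a run one of short0, short1, short2, short3, long0, long1, long2 may be knocked a few centimetres aside while the robot is not near it.
Once in a run the grip may slacken for a moment while it holds something.
It also fails if it takes over 210 s, if anything falls off the work surface, if the arm or the gripper's body presses on something with over 40 N, if the wrist force passes 120 N, or if a joint passes its speed limit or range.

### The arm

A 6-joint arm with a two-finger parallel gripper is mounted at the origin on the work surface. World frame = base frame: x ahead of the robot, y to its left, z up, the work surface at z = 0. Lengths are in m, angles in rad, forces in N, time in s.
With the tool pointing down it reaches from about 0.25 to 0.775 m from the base axis. Payload 4 kg.
Tool frame: the origin (TCP) lies on the centre line of the jaws, within the pads' length; the fingertips stand robot.tips_ahead ahead of it and the grasp point (between the pads) lies 8 mm behind it (robot.tips_ahead is the distance from the TCP to the fingertips, in m); z points along the fingers, y is the line along which they close (so a half turn about z gives the same grasp; the last joint's range is limited). The gripper opens to 94 mm and grips with 3 to 60 N. Pads are 16 mm wide; open, the fingers measure 119 mm over their backs; the gripper's body (75 mm by 177 mm) begins 78 mm behind the grasp point.
Start: joints at [1.181, 0.087, 1.371, -0, 1.684, -0.103], TCP at [0.156, 0.528, 0.217] pointing down, gripper open.
Joint ranges: [-3.1, 3.1], [-0.76, 2.03], [0.27, 2.55], [-1.08, 4.22], [0.17, 2.65], [-2.57, 2.57]. Speed limits (rad/s): [2.79, 2.79, 3.14, 3.14, 3.14, 3.14].

### API

Orientations are given as [roll, pitch, yaw] about the fixed x, y, z axes, in that order (R = Rz(yaw) Ry(pitch) Rx(roll)).
In Python, from bench import robot, snapshot, close_job, spotter gives the robot as it stands. The module is installed in compiled form; this text tells all that it offers.
- The arm moves only by the tool servo_tool, never from a script. Its argument "commands" is one flat list of numbers, 7 for each row, row after row: the shift along the tool's x, y, z in m, then the turn, a rotation vector about the tool's x, y, z in degrees, then the finger opening in m, from 0 to 0.094. In form: [x, y, z, ax, ay, az, grip, x, y, z, ax, ay, az, grip, ...]. A call has 1 to 10 rows; each row is the pose to reach, as a shift and turn from the pose commanded when the call began, along the tool's axes at that moment; what a row does not reach only later rows make up. A row lasts 1/8 s, in which the tool goes at most 62.5 mm and 10.7 degrees, less where a joint would pass 70% of its speed; a pose out of reach is approached as far as the arm can. A call with a gripper value outside its range is refused whole. The fingers move at their own pace and stop on an object; the grip force is fixed at half the most. Time passes only in rows, so rows that repeat a pose let the fingers close. It gives the time, the measured TCP pose, the force, the opening and the grip force at its end, in the units of the state.
- robot.get_obs(): the state, without advancing time (a new reading comes with each control period).
- snapshot(name): name is "scene" or "side" or "wrist"; returns a dict with "img" (384x512x3 uint8, blue, green, red), "camera_matrix" (3x3 intrinsics, pixels), "k1" (the pictures are not rectified: a ray, as slopes to the right and down, at radius r is drawn at 1 + k1 r^2 times it, then the intrinsics apply), "extrinsics" (4x4, takes a point from camera to world coordinates); the wrist camera has in their place "hand_eye" (4x4, takes a point from camera to tool coordinates, whose origin is the TCP and whose axes are the flange's). Camera axes: x right, y down, z forward; pixel columns grow to the right and rows downward; lengths in m; the calibration is good to about 2 mm. A picture is of the moment at which its call begins: read the wrist's pose just before it. There is no depth.
- close_job(): hands the job in; it is judged then, once.
Trained networks look in a picture, given as the dict that the camera call returned (one of the last four; its "shot" number tells which), for a name from the list of things; names that differ only in an ending like _2 or _b are one class to them, and where a whole thing is asked for, a point or a joint stands for the part that bears it (a point fixed in the world has none). Each returns a list of dicts, best first, with "conf" (0 to 1); they miss things now and then, are a little off and sometimes report something else, mostly with a low value. They report only what shows in the picture. A call takes as long as a camera call. They do not tell look-alikes from the thing itself.
- spotter.trace(name, picture): "region" (384x512 bool, what is visible of it) and "box" ([left, top, width, height] in pixels, round what is visible of it).
The state is a dict: "time": time; "joint_positions": joint angles; "qvel": joint speeds; "joint_torque": joint torques, N m; "tool_pos": TCP position; "ee_rot": TCP orientation; "wrist_force": force on the tool from outside, world axes, zero at the start; "wrist_torque": the same for the moment, N m; "width": finger opening in m; "finger_force": force on a finger pad.
Only numpy, scipy, OpenCV 4.12 (cv2) and the standard library are available. Lean on these libraries where they do the work, as an engineer would, in place of code of your own. Each camera call takes 0.05 s, during which the arm holds its last target. There are 200 camera calls.

## Working session

There is one attempt and no reset: what is moved stays moved. The work goes in short steps, Python scripts to look and compute and a tool call to move; the robot and the scene stay as the last step left them, time stands still between calls to the robot, and variables do not carry over. Pictures are saved under pics/ and viewed, at most 14 in all, crops included, and the job is handed in when it is done.

Besides the shell and the picture viewer there is one more tool, called after ">>>" by a JSON object that holds its "name" and its "arguments", one argument or row to a line. servo_tool: Moves the arm, as the interface text tells. Its arguments: {"type":"object","properties":{"commands":{"type":"array","items":{"type":"number"}}},"required":["commands"]}

```bash
mkdir -p pics; cat > h.py <<'E'
import numpy as np, cv2
from bench import robot, snapshot, close_job, spotter
from scipy.spatial.transform import Rotation as R
def T_tool():
    o=robot.get_obs(); T=np.eye(4); T[:3,:3]=R.from_euler('xyz',o['ee_rot']).as_matrix(); T[:3,3]=o['tool_pos']; return T
def shot(name):
    T=T_tool(); s=snapshot(name)
    s['T']=T@s['hand_eye'] if name=='wrist' else np.array(s['extrinsics']); return s
def rays(s,px):
    px=np.atleast_2d(np.array(px,float)); K=np.array(s['camera_matrix'])
    d=np.c_[(px[:,0]-K[0,2])/K[0,0],(px[:,1]-K[1,2])/K[1,1]]; u=d.copy()
    for _ in range(20): u=d/(1+s['k1']*(u**2).sum(1))[:,None]
    return np.c_[u,np.ones(len(u))]@s['T'][:3,:3].T
def plane(s,px,z):
    r=rays(s,px); c=s['T'][:3,3]; return c+r*((z-c[2])/r[:,2])[:,None]
def proj(s,P):
    P=np.atleast_2d(P); q=(P-s['T'][:3,3])@s['T'][:3,:3]; u=q[:,:2]/q[:,2:]
    u=u*(1+s['k1']*(u**2).sum(1))[:,None]; K=np.array(s['camera_matrix']); return np.c_[u[:,0]*K[0,0]+K[0,2],u[:,1]*K[1,1]+K[1,2]]
E
python3 - <<'E'
from h import *
o=robot.get_obs(); print(robot.tips_ahead,{k:np.round(v,3) for k,v in o.items()})
for n in ['scene','side','wrist']:
    s=shot(n); cv2.imwrite(f'pics/{n}0.png',s['img']); print(n,np.round(s['T'],3).tolist(),s['camera_matrix'][0][0],s['k1'])
    for t in ['case','lid','lid_handle','short0','long0','tin','bottle','motor']:
        for d in spotter.trace(t,s):
            if d['conf']>.3:
                m=d['region']; c=np.argwhere(m).mean(0)[::-1]
                print(t,round(d['conf'],2),np.array(d['box']).round(),c.round(),plane(s,c,.01).round(3)[0])
a=cv2.imread('pics/scene0.png');cv2.imwrite('pics/scene0b.png',cv2.resize(a,(800,600)))
a=cv2.imread('pics/side0.png');cv2.imwrite('pics/side0b.png',cv2.resize(a,(800,600)))
E
```

```text
0.011 {'time': np.float64(0.0), 'joint_positions': array([ 1.181,  0.088,  1.372,  0.   ,  1.684, -0.103]), 'qvel': array([ 0.001, -0.001,  0.001, -0.   , -0.001,  0.001]), 'joint_torque': array([ 1.0000e-03, -3.4017e+01, -3.0243e+01,  7.2000e-02,  3.3000e-02,
       -0.0000e+00]), 'tool_pos': array([0.155, 0.527, 0.215]), 'ee_rot': array([-3.139, -0.   ,  2.855]), 'wrist_force': array([ 0.292, -0.263, -0.325]), 'wrist_torque': array([-0.03 ,  0.047, -0.001]), 'finger_force': np.float64(0.0), 'width': np.float64(0.094)}
scene [[-0.093, 0.848, -0.522, 1.145], [0.996, 0.08, -0.046, 0.063], [0.002, -0.524, -0.852, 1.191], [0.0, 0.0, 0.0, 1.0]] 380.26227174057897 -0.07192816787114907
case 0.84 [272. 185.  94.  82.] [319. 227.] [0.543 0.213 0.01 ]
lid 0.88 [272. 189. 100.  73.] [320. 223.] [0.531 0.217 0.01 ]
lid_handle 0.9 [272. 187.  94.  76.] [321. 223.] [0.531 0.218 0.01 ]
short0 0.58 [174. 182.  11.  20.] [179. 192.] [ 0.449 -0.3    0.01 ]
short0 0.53 [136. 214.  16.  21.] [144. 224.] [ 0.592 -0.395  0.01 ]
short0 0.32 [272. 189.  99.  71.] [320. 223.] [0.531 0.217 0.01 ]
long0 0.82 
[... 1219 characters left out ...]
.01 ]
long0 0.7 [256. 256.  37.  26.] [277. 268.] [ 0.453 -0.198  0.01 ]
long0 0.68 [300. 318.  37.  16.] [318. 326.] [ 0.437 -0.393  0.01 ]
tin 0.73 [281. 214.  18.  18.] [288. 222.] [ 0.576 -0.089  0.01 ]
bottle 0.56 [312. 184.  19.  31.] [320. 199.] [ 0.716 -0.074  0.01 ]
bottle 0.34 [318. 268.  34.  10.] [335. 273.] [ 0.578 -0.3    0.01 ]
motor 0.69 [180. 117.  17.  18.] [192. 125.] [0.553 0.471 0.01 ]
wrist [[0.284, 0.922, 0.264, 0.078], [0.959, -0.273, -0.077, 0.55], [0.001, 0.275, -0.962, 0.385], [0.0, 0.0, 0.0, 1.0]] 288.6864872488523 -0.024864280221352616
case 0.67 [126. 371.  97.   8.] [184. 377.] [0.454 0.31  0.01 ]
short0 0.68 [123. 373. 102.  10.] [180. 377.] [0.452 0.303 0.01 ]
```

View pics/scene0b.png

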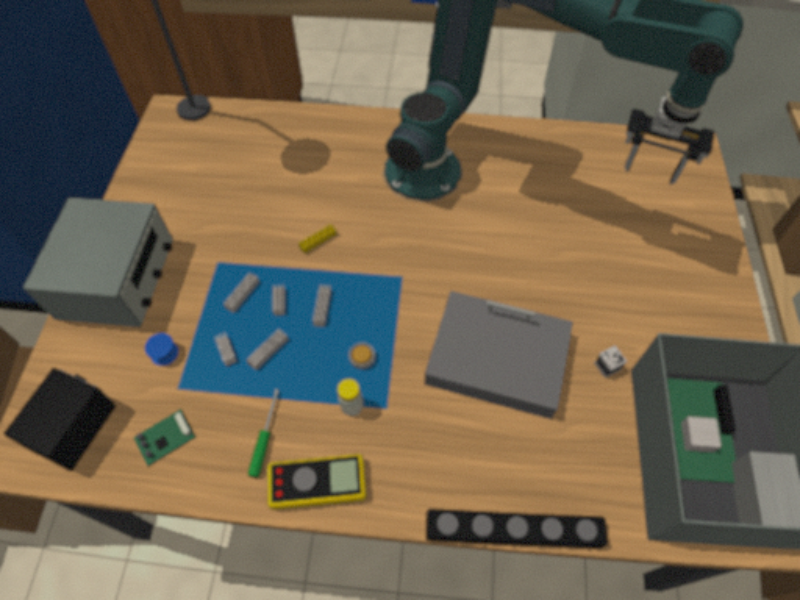

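View pics/side0b.png

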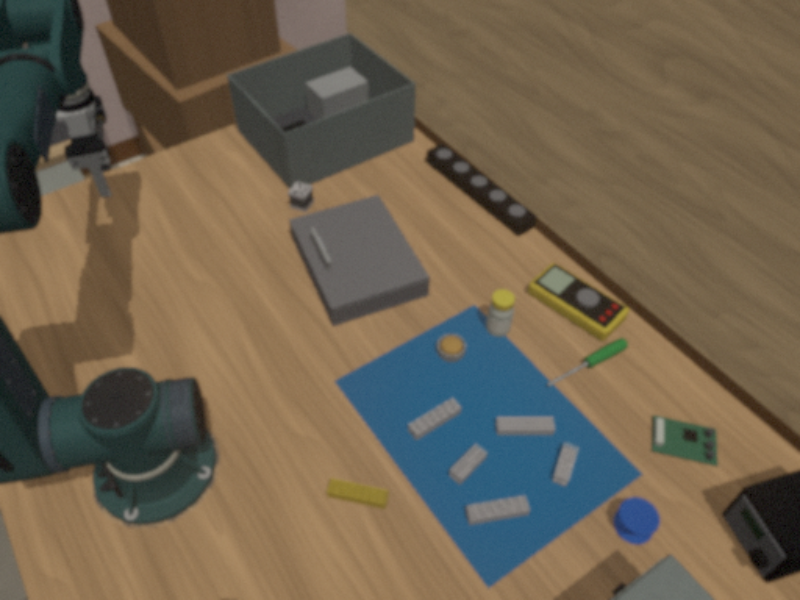

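The mat holds five bars (800 px scene view): shorts at (279,300) and (225,348), longs at (241,293), (322,305) and (267,349). The yellow bar at (317,238) is the look-alike and stays where it is. The case is closed, with its handle at (513,312). Next I'll fit the case pose.

```bash
cat >> h.py <<'E'
def go(pos,yaw,tilt=0):
    """shift/turn in tool axes to a down-pointing pose; tilt about world y before yaw"""
    T=T_tool(); Rt=(R.from_euler('z',yaw)*R.from_euler('x',np.pi)).as_matrix()
    Rt=R.from_euler('y',tilt).as_matrix()@Rt
    d=T[:3,:3].T@(np.array(pos)-T[:3,3]); rv=np.degrees(R.from_matrix(T[:3,:3].T@Rt).as_rotvec())
    return d.round(4).tolist(), rv.round(2).tolist()
def hull_mask(s,P):
    m=np.zeros((384*4,512*4),np.uint8); q=proj(s,P)
    cv2.fillConvexPoly(m,cv2.convexHull(((q+.5)*4).astype(np.int32)),1); return cv2.resize(m.astype(np.float32),(512,384),interpolation=cv2.INTER_AREA)
def box(x,y,yaw,L,W,z0,z1):
    c,s_=np.cos(yaw),np.sin(yaw); return np.array([[x+c*a*L/2-s_*b*W/2,y+s_*a*L/2+c*b*W/2,z] for a in(-1,1) for b in(-1,1) for z in(z0,z1)])
def fit(views,x0,L,W,z0,z1):
    """views: list of (shot, mask); fits x,y,yaw by silhouette overlap"""
    from scipy.optimize import minimize
    def f(p):
        e=0
        for s,m in views:
            h=hull_mask(s,box(*p,L,W,z0,z1)); e+=1-np.minimum(h,m).sum()/np.maximum(h,m).sum()
        return e/len(views)
    best=None
    for y in ([x0[2]] if x0[2] is not None else np.arange(0,np.pi,np.pi/6)):
        r=minimize(f,[x0[0],x0[1],y],method='Nelder-Mead',options=dict(initial_simplex=np.array([x0[0],x0[1],y])+np.array([[0,0,0],[.02,0,0],[0,.02,0],[0,0,.15]]),xatol=1e-4,fatol=1e-4,maxiter=200))
        if best is None or r.fun<best.fun: best=r
    return best.x,best.fun
def tr(name,s,n=1): return [d for d in spotter.trace(name,s)][:n]
E
python3 - <<'E'
from h import *
a=shot('scene');b=shot('side')
for t in['case','lid']:
    v=[(s,tr(t,s)[0]['region'].astype(float)) for s in(a,b) if tr(t,s)]
    for vv in ([v,v[:1],v[1:]] if len(v)>1 else [v]): 
        print(t,len(vv),fit(vv,[.545,.215,-.1],.215,.28,0 if t=='case' else .05,.058))
p=fit([(s,tr('case',s)[0]['region'].astype(float)) for s in(a,b)],[.545,.215,-.1],.215,.28,0,.058)[0]
c,s_=np.cos(p[2]),np.sin(p[2]); h=[p[0]-.0775*c,p[1]-.0775*s_]
print('handle',h, go([h[0],h[1],.25],np.pi/2+p[2]))
E
```

```text
case 2 (array([ 0.54807681,  0.21075606, -0.20138765]), np.float64(0.026495431842595563))
case 1 (array([ 0.5487541 ,  0.20959605, -0.19187332]), np.float64(0.022099259963337614))
case 1 (array([ 0.54754267,  0.21161998, -0.20067971]), np.float64(0.026435383729117357))
lid 2 (array([ 0.54792642,  0.2108533 , -0.19980564]), np.float64(0.020858370036745455))
lid 1 (array([ 0.54702124,  0.21037472, -0.20564583]), np.float64(0.02082593925873344))
lid 1 (array([ 0.54793524,  0.21156824, -0.20098372]), np.float64(0.019269683590875664))
handle [np.float64(0.4721430874566664), np.float64(0.22625831548057704)] ([-0.3888, -0.1995, -0.0335], [0.01, -0.0, 85.11])
```

>>> {"name": "servo_tool", "arguments": {
  "commands": [-0.389,-0.2,-0.033,0,0,85,0.094,-0.389,-0.2,-0.033,0,0,85,0.094,-0.389,-0.2,-0.033,0,0,85,0.094,-0.389,-0.2,-0.033,0,0,85,0.094,-0.389,-0.2,-0.033,0,0,85,0.094,-0.389,-0.2,-0.033,0,0,85,0.094,-0.389,-0.2,-0.033,0,0,85,0.094,-0.389,-0.2,-0.033,0,0,85,0.094,-0.389,-0.2,-0.033,0,0,85,0.094,-0.389,-0.2,-0.033,0,0,85,0.094]
}}

```text
time: 3.2
tool_pos: [0.4717, 0.2261, 0.2495]
ee_rot: [-3.142, -0.0, 1.375]
wrist_force: [0.3, -0.7, 0.0]
width: 0.0939
finger_force: 0.0
```

```bash
python3 - <<'E'
from h import *
print(robot.get_obs()['time'],T_tool().round(3).tolist(),robot.get_obs()['joint_positions'].round(3))
s=shot('wrist'); p=(.548,.2108,-.2); im=s['img'].copy()
c,n=np.cos(-.2),np.sin(-.2)
def C(u,v,z): return [p[0]+c*u-n*v,p[1]+n*u+c*v,z]
for P in[C(-.0775,-.05,.0985),C(-.0775,.05,.0985),C(-.0775,0,.0985),C(-.1075,-.14,.058),C(-.1075,.14,.058),C(-.0775,-.05,.058),C(-.0775,.05,.058)]:
    q=proj(s,P)[0]; print(q.round(1)); cv2.circle(im,tuple(int(i) for i in q),3,(0,0,255),1)
cv2.imwrite('pics/w1.png',cv2.resize(im,(768,576)))
print(go(C(-.0775,0,.085),np.pi/2-.2))
E
```

```text
3.2 [[0.195, 0.981, -0.0, 0.472], [0.981, -0.195, 0.0, 0.226], [0.0, -0.0, -1.0, 0.25], [0.0, 0.0, 0.0, 1.0]] [0.338 0.023 1.373 0.    1.745 0.535]
[258.9 223.8]
[259.3 138.5]
[259.1 182.9]
[237.3 272.2]
[233.3  55.9]
[258.8 212.2]
[259.1 135.4]
([-0.0001, 0.0005, 0.1646], [-0.0, -0.01, 0.22])
```

View pics/w1.png

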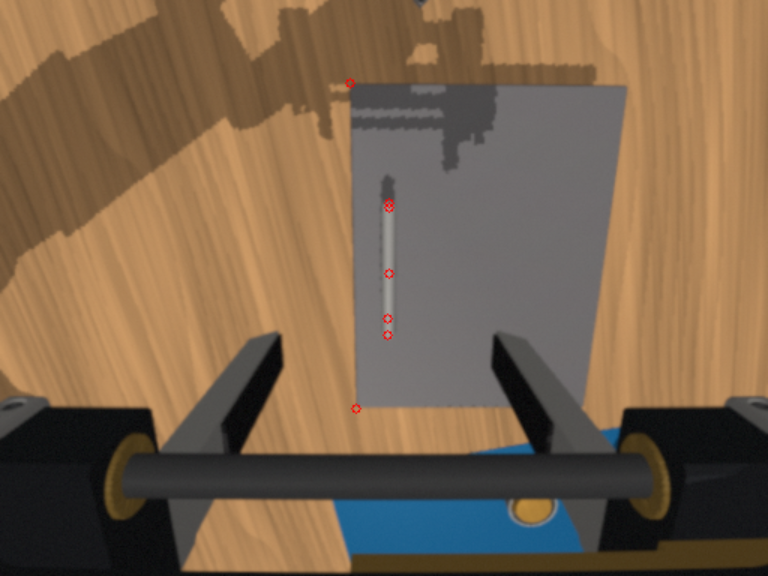

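The fit lies on the picture: the handle runs from (388,205) to (388,335) between the fingers. I'll go down, grip it and swing it along its arc with the tool held vertical, letting the bar turn in the pads.

>>> {"name": "servo_tool", "arguments": {
  "commands": [0,0,0.055,0,0,0,0.094,0,0,0.11,0,0,0,0.094,0,0,0.15,0,0,0,0.094,0,0,0.164,0,0,0,0.094,0,0,0.164,0,0,0,0.05,0,0,0.164,0,0,0,0,0,0,0.164,0,0,0,0,0,0,0.164,0,0,0,0,0,0,0.164,0,0,0,0,0,0,0.164,0,0,0,0]
}}

```text
time: 4.5
tool_pos: [0.4722, 0.2256, 0.0856]
ee_rot: [3.141, -0.0, 1.371]
wrist_force: [0.1, -0.5, -0.5]
width: 0.0378
finger_force: 0.0
```

>>> {"name": "servo_tool", "arguments": {
  "commands": [0,0,0,0,0,0,0,0,0,0,0,0,0,0,0,0,0,0,0,0,0,0,0,0,0,0,0,0,0,0,0,0,0,0,0,0,0,0,0,0,0,0]
}}

```text
time: 5.25
tool_pos: [0.4724, 0.2256, 0.0855]
ee_rot: [3.141, -0.0, 1.371]
wrist_force: [1.6, -0.3, -1.8]
width: 0.0101
finger_force: 30.0
```

>>> {"name": "servo_tool", "arguments": {
  "commands": [0,0.0052,-0.018,0,0,0,0,0,0.012,-0.036,0,0,0,0,0,0.026,-0.061,0,0,0,0,0,0.043,-0.083,0,0,0,0,0,0.064,-0.103,0,0,0,0,0,0.087,-0.12,0,0,0,0,0,0.112,-0.1325,0,0,0,0,0,0.112,-0.1325,0,0,0,0]
}}

```text
time: 6.25
tool_pos: [0.583, 0.2033, 0.2224]
ee_rot: [3.139, -0.002, 1.371]
wrist_force: [-2.4, 0.4, 5.4]
width: 0.0104
finger_force: 30.0
```

>>> {"name": "servo_tool", "arguments": {
  "commands": [0,0.027,-0.009,0,0,0,0,0,0.055,-0.0137,0,0,0,0,0,0.0835,-0.014,0,0,0,0,0,0.112,-0.0105,0,0,0,0,0,0.139,-0.0025,0,0,0,0,0,0.148,0.001,0,0,0,0,0,0.148,0.001,0,0,0,0]
}}

```text
time: 7.12
tool_pos: [0.7278, 0.1737, 0.2188]
ee_rot: [3.139, -0.001, 1.371]
wrist_force: [1.4, -0.9, 3.3]
width: 0.0097
finger_force: 30.0
```

```bash
python3 - <<'E'
from h import *
T=T_tool(); g=T[:3,3]+np.array([0,0,.008]); c,n=np.cos(-.2),np.sin(-.2)
hx=np.array([.548+c*.1075,.2108+n*.1075]); u=(g[:2]-hx)@[c,n]; w=g[2]-.05
print(u,w,'theta',np.arctan2(w,-u)-np.arctan2(.043,.185), robot.get_obs()['joint_positions'].round(2))
s=shot('side'); cv2.imwrite('pics/s2.png',cv2.resize(s['img'][60:252,100:356],(768,576)))
E
```

```text
0.07604696774916206 0.17676426736462897 theta 1.7487000101527048 [ 0.16  0.55  0.77 -0.    1.81  0.36]
```

View pics/s2.png

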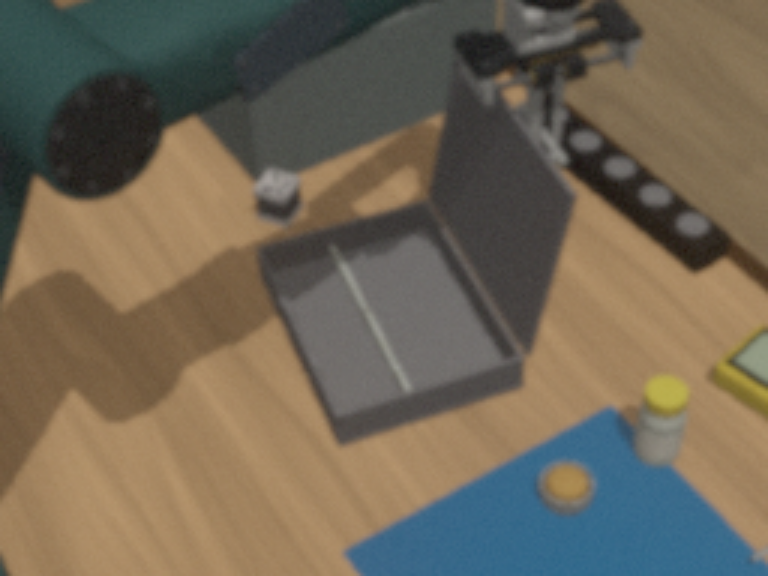

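>>> {"name": "servo_tool", "arguments": {
  "commands": [0,0,0,0,0,0,0.026,0,0,0,0,0,0,0.026,0,0,0,0,0,0,0.026,0,0,-0.03,0,0,0,0.026,0,0,-0.06,0,0,0,0.026,0,0,-0.1,0,0,0,0.026,0,0,-0.13,0,0,0,0.026,0,0,-0.13,0,0,0,0.026]
}}

```text
time: 8.18
tool_pos: [0.7273, 0.1745, 0.3504]
ee_rot: [3.136, -0.002, 1.372]
wrist_force: [1.2, 0.6, -0.4]
width: 0.0259
finger_force: 0.0
```

```bash
python3 - <<'E'
from h import *
s=shot('side');a=shot('scene'); cv2.imwrite('pics/s3.png',cv2.resize(s['img'][60:252,100:356],(768,576)))
for n in ['short0','long0']:
  for v in(a,s):
    for d in spotter.trace(n,v):
      if d['conf']>.4: print(n,round(d['conf'],2),plane(v,np.argwhere(d['region']).mean(0)[::-1],.011).round(3)[0])
print(go([.51,-.3,.28],np.pi))
E
```

```text
short0 0.66 [ 0.449 -0.302  0.011]
short0 0.65 [ 0.589 -0.397  0.011]
short0 0.82 [ 0.448 -0.302  0.011]
short0 0.81 [ 0.584 -0.397  0.011]
long0 0.72 [ 0.579 -0.301  0.011]
long0 0.67 [ 0.454 -0.197  0.011]
long0 0.6 [ 0.263 -0.243  0.011]
long0 0.57 [ 0.439 -0.398  0.011]
long0 0.45 [0.541 0.457 0.011]
long0 0.9 [ 0.437 -0.395  0.011]
long0 0.87 [ 0.454 -0.199  0.011]
long0 0.83 [ 0.579 -0.302  0.011]
long0 0.6 [ 0.263 -0.243  0.011]
long0 0.59 [ 0.449 -0.303  0.011]
([-0.5075, -0.1181, 0.0656], [-0.24, -0.15, -101.43])
```

View pics/s3.png

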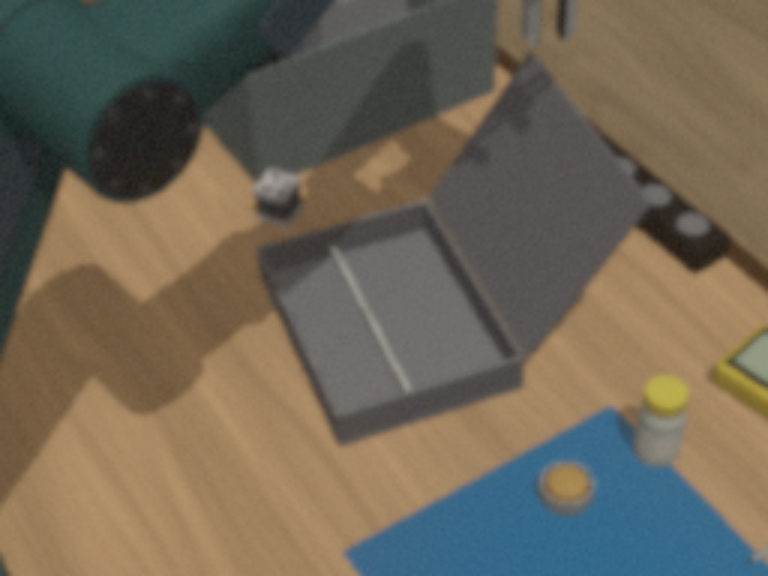

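The lid rests on its stop. Next I'll look over the mat.

>>> {"name": "servo_tool", "arguments": {
  "commands": [-0.498,-0.07,0.05,0,0,-101.4,0.06,-0.498,-0.07,0.05,0,0,-101.4,0.06,-0.498,-0.07,0.05,0,0,-101.4,0.06,-0.498,-0.07,0.05,0,0,-101.4,0.06,-0.498,-0.07,0.05,0,0,-101.4,0.06,-0.498,-0.07,0.05,0,0,-101.4,0.06,-0.498,-0.07,0.05,0,0,-101.4,0.06,-0.498,-0.07,0.05,0,0,-101.4,0.06,-0.498,-0.07,0.05,0,0,-101.4,0.06,-0.498,-0.07,0.05,0,0,-101.4,0.06]
}}

```text
time: 9.72
tool_pos: [0.5581, -0.3018, 0.295]
ee_rot: [3.14, -0.003, -3.141]
wrist_force: [-0.4, 0.1, 0.6]
width: 0.0598
finger_force: 0.0
```

```bash
cat >> h.py <<'E'
def bars(s,conf=.35,mx=None):
    """fit every grey bar in the wrist picture; classify by fitted length; returns list (kind,x,y,yaw,err)"""
    out=[]
    for n in('long0','short0'):
        for d in spotter.trace(n,s):
            if d['conf']<conf: continue
            m=d['region']; l,t,w,h=d['box']
            if l<=1 or t<=1 or l+w>=510 or t+h>=382: continue
            hsv=cv2.cvtColor(s['img'],cv2.COLOR_BGR2HSV)[m].mean(0)
            c=plane(s,np.argwhere(m).mean(0)[::-1],.011)[0]
            fs=[(fit([(s,m.astype(float))],[c[0],c[1],None],L,.024,0,.022),k) for k,L in(('long',.1),('short',.07))]
            (p,e),k=min(fs,key=lambda q:q[0][1])
            r=(k,round(p[0],4),round(p[1],4),round(p[2]%np.pi,3),round(e,3),round(d['conf'],2),hsv.round())
            if e<.3 and not any(np.hypot(r[1]-q[1],r[2]-q[2])<.02 for q in out): out.append(r)
    return out
E
python3 - <<'E'
from h import *
print(T_tool()[:3,3].round(3),robot.get_obs()['joint_positions'].round(2))
s=shot('wrist')
im=cv2.resize(s['img'],(800,600)); 
for b in bars(s):
    print(b); q=proj(s,box(*b[1:4],.1 if b[0]=='long' else .07,.024,.022,.022))[[0,2,6,4]][[0,1,3,2]] if 0 else proj(s,box(*b[1:4],.1 if b[0]=='long' else .07,.024,.0219,.022)); 
    cv2.polylines(im,[cv2.convexHull((q*800/512).astype(np.int32))],True,(0,0,255),1)
for n in('tin','bottle'):
    for d in spotter.trace(n,s)[:1]: print(n,d['conf'],plane(s,np.argwhere(d['region']).mean(0)[::-1],.02).round(3))
cv2.imwrite('pics/w2.png',im)
E
```

```text
[ 0.558 -0.302  0.295] [-0.58  0.28  0.99 -0.    1.87 -2.16]
('long', np.float64(0.4546), np.float64(-0.1972), np.float64(0.001), np.float64(0.035), 0.91, array([ 25.,  20., 165.]))
('long', np.float64(0.4383), np.float64(-0.3931), np.float64(2.72), np.float64(0.069), 0.71, array([ 36.,  11., 166.]))
('long', np.float64(0.5783), np.float64(-0.2988), np.float64(2.541), np.float64(0.053), 0.58, array([ 27.,  20., 176.]))
('short', np.float64(0.4495), np.float64(-0.3019), np.float64(0.205), np.float64(0.056), 0.89, array([ 31.,  21., 196.]))
('short', np.float64(0.5877), np.float64(-0.3939), np.float64(0.555), np.float64(0.068), 0.65, array([ 26.,  19., 160.]))
tin 0.82 [[ 0.574 -0.09   0.02 ]]
bottle 0.89 [[ 0.704 -0.078  0.02 ]]
```

View pics/w2.png

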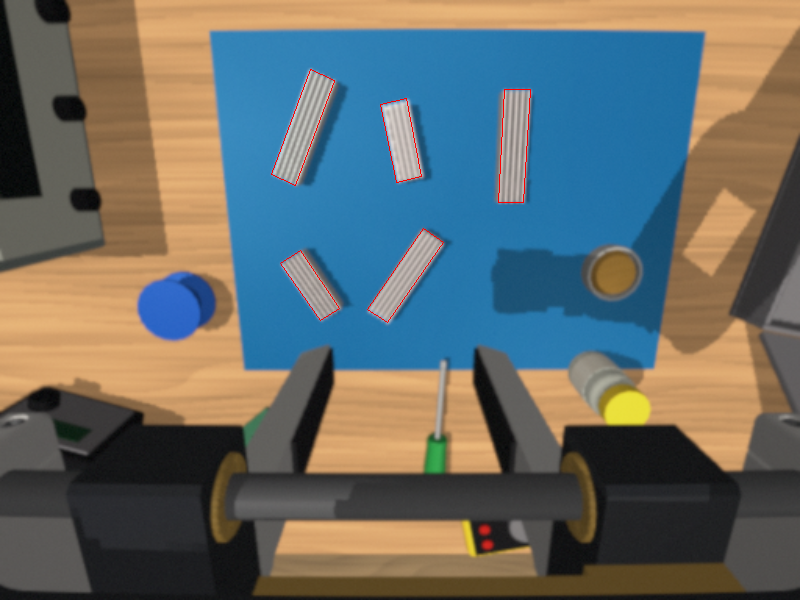

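The overlays match all five grey bars: longs at (303,127), (515,146) and (406,276), shorts at (402,141) and (310,285). The yellow one is outside this view and stays untouched. First pick is the long bar at (515,146).

```bash
cat >> h.py <<'E'
def slot(kind,v):
    u=.0435 if kind=='long' else -.0605; c,n=np.cos(-.2),np.sin(-.2); return .548+c*u-n*v,.2108+n*u+c*v
E
python3 - <<'E'
from h import *
print(go([.4546,-.1972,.08],np.pi),go([.4546,-.1972,.015],np.pi))
E
```

```text
([0.105, 0.1022, 0.2166], [0.03, -0.04, -0.1]) ([0.1049, 0.1021, 0.2816], [0.03, -0.04, -0.1])
```

>>> {"name": "servo_tool", "arguments": {
  "commands": [0.04,0.04,0.06,0,0,0,0.05,0.08,0.08,0.12,0,0,0,0.05,0.105,0.102,0.18,0,0,0,0.05,0.105,0.102,0.23,0,0,0,0.05,0.105,0.102,0.265,0,0,0,0.05,0.105,0.102,0.2815,0,0,0,0.05,0.105,0.102,0.2815,0,0,0,0.05,0.105,0.102,0.2815,0,0,0,0,0.105,0.102,0.2815,0,0,0,0,0.105,0.102,0.2815,0,0,0,0]
}}

```text
time: 11.22
tool_pos: [0.4557, -0.1985, 0.0167]
ee_rot: [-3.141, 0.002, 3.141]
wrist_force: [1.0, 0.1, 8.5]
width: 0.0236
finger_force: 30.5
```

>>> {"name": "servo_tool", "arguments": {
  "commands": [0,0,0,0,0,0,0,0,0,0,0,0,0,0,0,0,-0.02,0,0,0,0,0,0,-0.07,0,0,0,0,0,0,-0.13,0,0,0,0]
}}

```text
time: 11.85
tool_pos: [0.453, -0.1972, 0.1443]
ee_rot: [3.139, -0.005, 3.141]
wrist_force: [1.1, -0.0, -2.0]
width: 0.0239
finger_force: 30.0
```

```bash
python3 - <<'E'
from h import *
x,y=slot('long',-.075)
print(go([x,y,.15],np.pi-.2),T_tool()[:3,3].round(3))
E
```

```text
([-0.1224, 0.326, -0.0054], [0.13, -0.3, 11.42]) [ 0.453 -0.197  0.144]
```

>>> {"name": "servo_tool", "arguments": {
  "commands": [-0.02,0.05,-0.005,0,0,3,0,-0.04,0.105,-0.005,0,0,6,0,-0.06,0.16,-0.005,0,0,9,0,-0.08,0.215,-0.005,0,0,11.4,0,-0.105,0.27,-0.005,0,0,11.4,0,-0.122,0.315,-0.005,0,0,11.4,0,-0.1225,0.326,-0.005,0,0,11.4,0,-0.1225,0.326,-0.005,0,0,11.4,0,-0.1225,0.326,-0.005,0,0,11.4,0]
}}

```text
time: 12.98
tool_pos: [0.5769, 0.1265, 0.1502]
ee_rot: [-3.141, -0.001, 2.941]
wrist_force: [-0.3, -0.0, -1.1]
width: 0.0235
finger_force: 30.0
```

```bash
python3 - <<'E'
from h import *
x,y=slot('long',-.075)
print(go([x,y,.023],np.pi-.2),T_tool()[:3,3].round(4))
E
```

```text
([0.0015, 0.002, 0.1272], [-0.05, -0.04, -0.06]) [0.5769 0.1265 0.1502]
```

>>> {"name": "servo_tool", "arguments": {
  "commands": [0.0015,0.002,0.05,0,0,0,0,0.0015,0.002,0.09,0,0,0,0,0.0015,0.002,0.117,0,0,0,0,0.0015,0.002,0.127,0,0,0,0,0.0015,0.002,0.127,0,0,0,0,0.0015,0.002,0.127,0,0,0,0.05,0.0015,0.002,0.127,0,0,0,0.05,0.0015,0.002,0.127,0,0,0,0.05,0.0015,0.002,0.1,0,0,0,0.05,0.0015,0.002,0.05,0,0,0,0.05]
}}

```text
time: 14.22
tool_pos: [0.5744, 0.13, 0.0986]
ee_rot: [-3.14, -0.006, 2.942]
wrist_force: [1.0, 0.8, -0.1]
width: 0.0503
finger_force: 0.0
```

>>> {"name": "servo_tool", "arguments": {
  "commands": [0.02,-0.06,-0.06,0,0,0,0.05,0.04,-0.12,-0.12,0,0,0,0.05,0.06,-0.18,-0.18,0,0,0,0.05,0.07,-0.24,-0.19,0,0,0,0.05,0.07,-0.3,-0.19,0,0,0,0.05,0.07,-0.36,-0.19,0,0,0,0.05,0.07,-0.4,-0.19,0,0,0,0.05,0.07,-0.4,-0.19,0,0,0,0.05]
}}

```text
time: 15.22
tool_pos: [0.4274, -0.2507, 0.291]
ee_rot: [-3.141, 0.001, 2.939]
wrist_force: [0.6, 0.6, 0.3]
width: 0.0501
finger_force: 0.0
```

```bash
python3 - <<'E'
from h import *
T=T_tool();print(T[:3,3].round(3),robot.get_obs()['width'])
s=shot('wrist'); a=shot('scene')
for b in bars(s): print(b[:5], [go([b[1],b[2],z],(b[3] if b[3]>.4 else b[3]+np.pi)) for z in(.08,.0165)])
cv2.imwrite('pics/c4.png',cv2.resize(a['img'][160:288,260:430],None,fx=4,fy=4))
E
```

```text
[ 0.427 -0.251  0.291] 0.05006156141067555
('long', np.float64(0.5797), np.float64(0.135), np.float64(2.936), np.float64(0.035)) [([-0.072, 0.4053, 0.2108], [0.05, 0.0, 0.29]), ([-0.072, 0.4053, 0.2743], [0.05, 0.0, 0.29])]
('long', np.float64(0.5793), np.float64(-0.3004), np.float64(2.551), np.float64(0.088)) [([-0.1584, -0.0214, 0.2104], [0.05, -0.01, 22.35]), ([-0.1583, -0.0215, 0.2739], [0.05, -0.01, 22.35])]
('long', np.float64(0.263), np.float64(-0.2417), np.float64(2.325), np.float64(0.065)) [([0.1633, -0.0269, 0.2104], [0.05, -0.01, 35.3]), ([0.1633, -0.027, 0.2739], [0.05, -0.01, 35.3])]
('long', np.float64(0.4369), np.float64(-0.3927), np.float64(2.738), np.float64(0.061)) [([-0.0372, -0.1403, 0.2103], [0.05, -0.0, 11.64]), ([-0.0372, -0.1403, 0.2738], [0.05, -0.0, 11.64])]
('short', np.float64(0.4487), np.float64(-0.301), np.float64(0.208), np.float64(0.06)) [([-0.0305, -0.048, 0.2104], [0.05, 0.01, -23.4]), ([-0.0305, -0.0481, 0.2739], [0.05, 0.01, -23.4])]
```

View pics/c4.png

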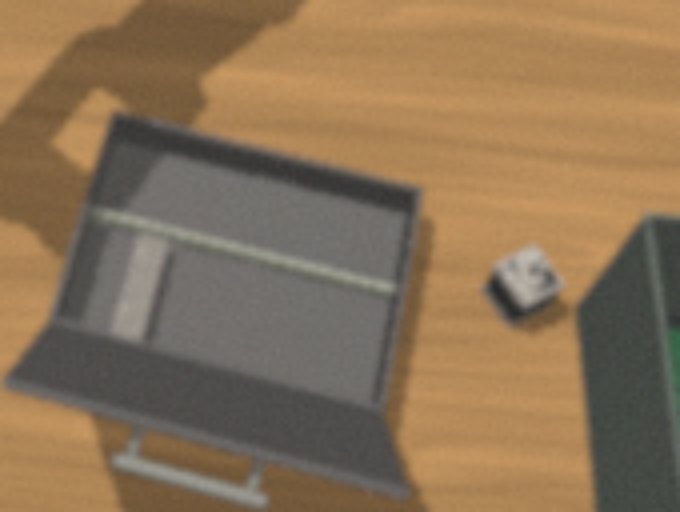

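The first long bar lies straight in the back row at (140,290). The next pick is the long bar at (.437,-.393).

>>> {"name": "servo_tool", "arguments": {
  "commands": [-0.02,-0.06,0.06,0,0,6,0.05,-0.037,-0.12,0.12,0,0,11.6,0.05,-0.037,-0.14,0.18,0,0,11.6,0.05,-0.037,-0.14,0.225,0,0,11.6,0.05,-0.037,-0.14,0.26,0,0,11.6,0.05,-0.037,-0.14,0.2735,0,0,11.6,0.05,-0.037,-0.14,0.2735,0,0,11.6,0.05,-0.037,-0.14,0.2735,0,0,11.6,0,-0.037,-0.14,0.2735,0,0,11.6,0,-0.037,-0.14,0.2735,0,0,11.6,0]
}}

```text
time: 16.68
tool_pos: [0.4378, -0.3933, 0.0188]
ee_rot: [-3.14, 0.003, 2.74]
wrist_force: [-0.3, 1.4, 10.8]
width: 0.0239
finger_force: 30.4
```

>>> {"name": "servo_tool", "arguments": {
  "commands": [0,0,0,0,0,0,0,0,0,0,0,0,0,0,0,0,-0.02,0,0,0,0,0,0,-0.07,0,0,0,0,0,0,-0.13,0,0,0,0,0,0,-0.13,0,0,0,0]
}}

```text
time: 17.42
tool_pos: [0.4392, -0.3952, 0.1537]
ee_rot: [-3.137, 0.011, 2.74]
wrist_force: [0.7, -0.4, -0.6]
width: 0.0238
finger_force: 30.0
```

```bash
python3 - <<'E'
from h import *
x,y=slot('long',0)
print(go([x,y,.15],np.pi-.2),T_tool()[:3,3].round(3))
E
```

```text
([0.0944, 0.6089, -0.0005], [-0.36, 0.62, -11.58]) [ 0.439 -0.395  0.154]
```

>>> {"name": "servo_tool", "arguments": {
  "commands": [0.01,0.06,0,0,0,-2,0,0.02,0.12,0,0,0,-4,0,0.03,0.18,0,0,0,-6,0,0.04,0.24,0,0,0,-8,0,0.05,0.3,0,0,0,-10,0,0.06,0.36,0,0,0,-11.6,0,0.07,0.42,0,0,0,-11.6,0,0.08,0.48,0,0,0,-11.6,0,0.09,0.54,0,0,0,-11.6,0,0.0945,0.59,0,0,0,-11.6,0]
}}

```text
time: 18.68
tool_pos: [0.5799, 0.1895, 0.1448]
ee_rot: [-3.14, -0.003, 2.943]
wrist_force: [1.3, -0.9, -1.4]
width: 0.0235
finger_force: 30.0
```

>>> {"name": "servo_tool", "arguments": {
  "commands": [0,0.019,0,0,0,0,0,0,0.019,0,0,0,0,0,0,0.019,0,0,0,0,0]
}}

```text
time: 19.05
tool_pos: [0.5842, 0.2043, 0.1464]
ee_rot: [-3.14, -0.001, 2.941]
wrist_force: [-0.5, -0.6, -1.3]
width: 0.0236
finger_force: 30.0
```

```bash
python3 - <<'E'
from h import *
x,y=slot('long',0)
print(go([x,y,.0235],np.pi-.2),T_tool()[:3,3].round(4))
E
```

```text
([-0.0069, -0.0007, 0.1229], [-0.08, -0.06, -0.06]) [0.5842 0.2043 0.1464]
```

>>> {"name": "servo_tool", "arguments": {
  "commands": [-0.007,-0.0005,0.04,0,0,0,0,-0.007,-0.0005,0.085,0,0,0,0,-0.007,-0.0005,0.112,0,0,0,0,-0.007,-0.0005,0.1225,0,0,0,0,-0.007,-0.0005,0.1225,0,0,0,0,-0.007,-0.0005,0.1225,0,0,0,0.05,-0.007,-0.0005,0.1225,0,0,0,0.05,-0.007,-0.0005,0.1225,0,0,0,0.05,-0.007,-0.0005,0.1,0,0,0,0.05,-0.007,-0.0005,0.05,0,0,0,0.05]
}}

```text
time: 20.3
tool_pos: [0.5892, 0.2036, 0.0943]
ee_rot: [-3.139, -0.007, 2.942]
wrist_force: [0.6, 0.8, -0.3]
width: 0.0503
finger_force: 0.0
```

>>> {"name": "servo_tool", "arguments": {
  "commands": [0,-0.06,-0.06,0,0,0,0.05,0,-0.12,-0.12,0,0,0,0.05,0,-0.18,-0.18,0,0,0,0.05,0,-0.24,-0.2,0,0,0,0.05,0,-0.3,-0.2,0,0,0,0.05,0,-0.36,-0.2,0,0,0,0.05,0,-0.42,-0.2,0,0,0,0.05,0,-0.46,-0.2,0,0,0,0.05,0,-0.46,-0.2,0,0,0,0.05]
}}

```text
time: 21.42
tool_pos: [0.4991, -0.2498, 0.297]
ee_rot: [-3.141, 0.0, 2.939]
wrist_force: [0.7, -0.1, 0.3]
width: 0.05
finger_force: 0.0
```

```bash
python3 - <<'E'
from h import *
T=T_tool();print(T[:3,3].round(3),robot.get_obs()['width'])
s=shot('wrist')
for b in bars(s): print(b[:5], go([b[1],b[2],.018],(b[3] if b[3]>.4 else b[3]+np.pi)))
E
```

```text
[ 0.499 -0.25   0.297] 0.04999352890592265
('long', np.float64(0.5793), np.float64(-0.3007), np.float64(2.557), np.float64(0.141)) ([-0.0886, -0.036, 0.2787], [0.03, -0.02, 21.92])
('short', np.float64(0.4483), np.float64(-0.302), np.float64(0.204), np.float64(0.054)) ([0.0395, -0.0636, 0.2788], [0.04, -0.01, -23.27])
```

>>> {"name": "servo_tool", "arguments": {
  "commands": [-0.04,-0.02,0.06,0,0,8,0.05,-0.08,-0.035,0.12,0,0,16,0.05,-0.0885,-0.0355,0.18,0,0,22.2,0.05,-0.0885,-0.0355,0.225,0,0,22.2,0.05,-0.0885,-0.0355,0.265,0,0,22.2,0.05,-0.0885,-0.0355,0.279,0,0,22.2,0.05,-0.0885,-0.0355,0.279,0,0,22.2,0.05,-0.0885,-0.0355,0.279,0,0,22.2,0,-0.0885,-0.0355,0.279,0,0,22.2,0,-0.0885,-0.0355,0.279,0,0,22.2,0]
}}

```text
time: 22.82
tool_pos: [0.5806, -0.2997, 0.0197]
ee_rot: [3.142, 0.003, 2.554]
wrist_force: [1.2, 0.7, 10.0]
width: 0.0238
finger_force: 30.3
```

>>> {"name": "servo_tool", "arguments": {
  "commands": [0,0,0,0,0,0,0,0,0,0,0,0,0,0,0,0,-0.02,0,0,0,0,0,0,-0.07,0,0,0,0,0,0,-0.13,0,0,0,0,0,0,-0.13,0,0,0,0]
}}

```text
time: 23.58
tool_pos: [0.5829, -0.301, 0.1565]
ee_rot: [3.141, 0.014, 2.555]
wrist_force: [0.1, -0.9, -0.7]
width: 0.0235
finger_force: 30.0
```

```bash
python3 - <<'E'
from h import *
x,y=slot('long',.075)
print(go([x,y,.15],np.pi-.2),T_tool()[:3,3].round(3))
E
```

```text
([0.3006, 0.4926, 0.0026], [-0.13, 0.8, -22.17]) [ 0.583 -0.301  0.157]
```

>>> {"name": "servo_tool", "arguments": {
  "commands": [0.03,0.05,0,0,0,-3,0,0.06,0.1,0,0,0,-6,0,0.09,0.15,0,0,0,-9,0,0.12,0.2,0,0,0,-12,0,0.15,0.25,0,0,0,-15,0,0.18,0.3,0,0,0,-18,0,0.21,0.35,0,0,0,-21,0,0.24,0.4,0,0,0,-22.2,0,0.27,0.45,0,0,0,-22.2,0,0.295,0.485,0,0,0,-22.2,0]
}}

```text
time: 24.82
tool_pos: [0.6018, 0.2704, 0.1464]
ee_rot: [-3.141, -0.003, 2.944]
wrist_force: [0.1, -0.1, -1.2]
width: 0.0237
finger_force: 30.0
```

>>> {"name": "servo_tool", "arguments": {
  "commands": [0.001,0.01,0,0,0,0,0,0.001,0.01,0,0,0,0,0,0.001,0.01,0,0,0,0,0]
}}

```text
time: 25.2
tool_pos: [0.604, 0.2764, 0.1477]
ee_rot: [-3.141, -0.0, 2.94]
wrist_force: [-0.3, 0.0, -1.1]
width: 0.0234
finger_force: 30.0
```

```bash
python3 - <<'E'
from h import *
x,y=slot('long',.075)
print(go([x,y,.0245],np.pi-.2),T_tool()[:3,3].round(4))
E
```

```text
([-0.0017, -0.0003, 0.1232], [-0.06, -0.03, -0.07]) [0.604  0.2764 0.1477]
```

>>> {"name": "servo_tool", "arguments": {
  "commands": [-0.0015,0,0.04,0,0,0,0,-0.0015,0,0.085,0,0,0,0,-0.0015,0,0.112,0,0,0,0,-0.0015,0,0.123,0,0,0,0,-0.0015,0,0.123,0,0,0,0,-0.0015,0,0.123,0,0,0,0.05,-0.0015,0,0.123,0,0,0,0.05,-0.0015,0,0.123,0,0,0,0.05,-0.0015,0,0.1,0,0,0,0.05,-0.0015,0,0.05,0,0,0,0.05]
}}

```text
time: 26.45
tool_pos: [0.6033, 0.2771, 0.0951]
ee_rot: [-3.138, -0.006, 2.942]
wrist_force: [1.2, -0.0, 0.4]
width: 0.0499
finger_force: 0.0
```

>>> {"name": "servo_tool", "arguments": {
  "commands": [0,-0.03,-0.06,0,0,0,0.05,0,-0.08,-0.12,0,0,0,0.05,-0.01,-0.14,-0.18,0,0,0,0.05,-0.02,-0.2,-0.2,0,0,0,0.05,-0.03,-0.26,-0.2,0,0,0,0.05,-0.04,-0.32,-0.2,0,0,0,0.05,-0.05,-0.38,-0.2,0,0,0,0.05,-0.06,-0.44,-0.2,0,0,0,0.05,-0.065,-0.5,-0.2,0,0,0,0.05,-0.065,-0.55,-0.2,0,0,0,0.05]
}}

```text
time: 27.7
tool_pos: [0.5623, -0.2603, 0.2979]
ee_rot: [3.141, 0.0, 2.942]
wrist_force: [0.6, -0.2, -0.9]
width: 0.0501
finger_force: 0.0
```

>>> {"name": "servo_tool", "arguments": {
  "commands": [0,0,0,0,0,0,0.05,0,0,0,0,0,0,0.05]
}}

```text
time: 27.95
tool_pos: [0.5626, -0.2581, 0.2979]
ee_rot: [3.141, -0.0, 2.942]
wrist_force: [1.0, 0.2, 0.1]
width: 0.0499
finger_force: 0.0
```

```bash
python3 - <<'E'
from h import *
T=T_tool();print(T[:3,3].round(3),robot.get_obs()['width'],robot.get_obs()['time'])
s=shot('wrist')
for b in bars(s): print(b[:5], go([b[1],b[2],.018],(b[3] if b[3]>.4 else b[3]+np.pi)))
E
```

```text
[ 0.563 -0.258  0.298] 0.04986640852003166 27.95
('short', np.float64(0.4503), np.float64(-0.3005), np.float64(0.18), np.float64(0.081)) ([0.1022, -0.065, 0.2803], [0.01, 0.04, -21.61])
('short', np.float64(0.5884), np.float64(-0.3943), np.float64(0.534), np.float64(0.091)) ([-0.0516, -0.13, 0.2804], [0.05, 0.0, 138.11])
```

>>> {"name": "servo_tool", "arguments": {
  "commands": [0.04,-0.02,0.06,0,0,-8,0.05,0.08,-0.05,0.12,0,0,-16,0.05,0.103,-0.066,0.18,0,0,-22.8,0.05,0.103,-0.066,0.23,0,0,-22.8,0.05,0.103,-0.066,0.265,0,0,-22.8,0.05,0.103,-0.066,0.2805,0,0,-22.8,0.05,0.103,-0.066,0.2805,0,0,-22.8,0.05,0.103,-0.066,0.2805,0,0,-22.8,0,0.103,-0.066,0.2805,0,0,-22.8,0,0.103,-0.066,0.2805,0,0,-22.8,0]
}}

```text
time: 29.35
tool_pos: [0.4495, -0.3031, 0.0189]
ee_rot: [-3.14, 0.002, -2.943]
wrist_force: [-0.2, 0.9, 10.1]
width: 0.0237
finger_force: 30.4
```

>>> {"name": "servo_tool", "arguments": {
  "commands": [0,0,0,0,0,0,0,0,0,0,0,0,0,0,0,0,-0.02,0,0,0,0,0,0,-0.07,0,0,0,0,0,0,-0.13,0,0,0,0,0,0,-0.13,0,0,0,0]
}}

```text
time: 30.1
tool_pos: [0.4511, -0.3051, 0.1537]
ee_rot: [-3.132, 0.007, -2.943]
wrist_force: [0.8, -0.3, -0.9]
width: 0.0237
finger_force: 30.0
```

```bash
python3 - <<'E'
from h import *
x,y=slot('short',-.05)
print(go([x,y,.15],np.pi-.2),T_tool()[:3,3].round(3))
E
```

```text
([-0.1214, 0.4641, 0.0001], [-0.46, 0.53, 22.82]) [ 0.451 -0.305  0.154]
```

>>> {"name": "servo_tool", "arguments": {
  "commands": [-0.014,0.055,0,0,0,3,0,-0.028,0.11,0,0,0,6,0,-0.042,0.165,0,0,0,9,0,-0.056,0.22,0,0,0,12,0,-0.07,0.275,0,0,0,15,0,-0.085,0.33,0,0,0,18,0,-0.1,0.385,0,0,0,21,0,-0.115,0.435,0,0,0,22.8,0,-0.1215,0.464,0,0,0,22.8,0,-0.1215,0.464,0,0,0,22.8,0]
}}

```text
time: 31.35
tool_pos: [0.475, 0.1776, 0.1455]
ee_rot: [-3.14, -0.003, 2.946]
wrist_force: [0.3, 0.2, -0.6]
width: 0.0235
finger_force: 30.0
```

>>> {"name": "servo_tool", "arguments": {
  "commands": [0,0,0,0,0,0,0,0,0,0,0,0,0,0]
}}

```text
time: 31.6
tool_pos: [0.4761, 0.1749, 0.147]
ee_rot: [-3.141, -0.001, 2.94]
wrist_force: [0.3, -0.7, -0.4]
width: 0.0238
finger_force: 30.0
```

```bash
python3 - <<'E'
from h import *
x,y=slot('short',-.05)
print(go([x,y,.0245],np.pi-.2),T_tool()[:3,3].round(4))
E
```

```text
([-0.003, -0.0005, 0.1225], [-0.04, -0.04, -0.07]) [0.4761 0.1749 0.147 ]
```

>>> {"name": "servo_tool", "arguments": {
  "commands": [-0.003,-0.0005,0.04,0,0,0,0,-0.003,-0.0005,0.085,0,0,0,0,-0.003,-0.0005,0.112,0,0,0,0,-0.003,-0.0005,0.122,0,0,0,0,-0.003,-0.0005,0.122,0,0,0,0,-0.003,-0.0005,0.122,0,0,0,0.05,-0.003,-0.0005,0.122,0,0,0,0.05,-0.003,-0.0005,0.122,0,0,0,0.05,-0.003,-0.0005,0.1,0,0,0,0.05,-0.003,-0.0005,0.05,0,0,0,0.05]
}}

```text
time: 32.85
tool_pos: [0.4769, 0.1746, 0.0955]
ee_rot: [-3.139, -0.006, 2.942]
wrist_force: [1.2, 0.3, 0.7]
width: 0.05
finger_force: 0.0
```

>>> {"name": "servo_tool", "arguments": {
  "commands": [0,-0.03,-0.06,0,0,0,0.05,-0.02,-0.08,-0.12,0,0,10,0.05,-0.04,-0.14,-0.18,0,0,20,0.05,-0.06,-0.19,-0.2,0,0,30,0.05,-0.08,-0.25,-0.2,0,0,40,0.05,-0.1,-0.31,-0.2,0,0,50,0.05,-0.12,-0.37,-0.2,0,0,60,0.05,-0.14,-0.43,-0.2,0,0,70,0.05,-0.16,-0.49,-0.2,0,0,80,0.05,-0.175,-0.54,-0.2,0,0,90,0.05]
}}

```text
time: 34.1
tool_pos: [0.5406, -0.3622, 0.2975]
ee_rot: [3.141, -0.0, 1.366]
wrist_force: [1.4, -0.6, -0.3]
width: 0.0498
finger_force: 0.0
```

```bash
python3 - <<'E'
from h import *
T=T_tool();print(T[:3,3].round(3),robot.get_obs()['width'],robot.get_obs()['joint_positions'].round(2))
print(go([.54,-.42,.29],.54))
E
```

```text
[ 0.541 -0.362  0.297] 0.049803077681492953 [-0.68  0.32  0.94  0.    1.88 -0.47]
([-0.0567, 0.0112, 0.0075], [0.03, -0.02, 47.3])
```

>>> {"name": "servo_tool", "arguments": {
  "commands": [-0.02,0.004,0.003,0,0,10,0.05,-0.04,0.008,0.006,0,0,20,0.05,-0.057,0.011,0.007,0,0,30,0.05,-0.057,0.011,0.007,0,0,40,0.05,-0.057,0.011,0.007,0,0,47,0.05,-0.057,0.011,0.007,0,0,47,0.05,-0.057,0.011,0.007,0,0,47,0.05]
}}

```text
time: 34.98
tool_pos: [0.54, -0.4182, 0.2903]
ee_rot: [-3.141, -0.0, 0.553]
wrist_force: [0.4, 0.2, 0.8]
width: 0.0499
finger_force: 0.0
```

```bash
python3 - <<'E'
from h import *
T=T_tool();print(T[:3,3].round(3),robot.get_obs()['time'])
s=shot('wrist'); a=shot('scene')
for b in bars(s): print(b[:5], go([b[1],b[2],.018],b[3]))
cv2.imwrite('pics/c5.png',cv2.resize(a['img'][130:290,120:380],None,fx=3,fy=3))
E
```

```text
[ 0.54  -0.418  0.29 ] 34.975
('long', np.float64(0.2628), np.float64(-0.2399), np.float64(2.355), np.float64(0.09)) ([-0.1427, -0.2971, 0.2724], [0.0, -0.0, -103.31])
('short', np.float64(0.5869), np.float64(-0.3939), np.float64(0.568), np.float64(0.107)) ([0.0526, 0.0039, 0.2724], [0.0, -0.0, -0.93])
```

View pics/c5.png

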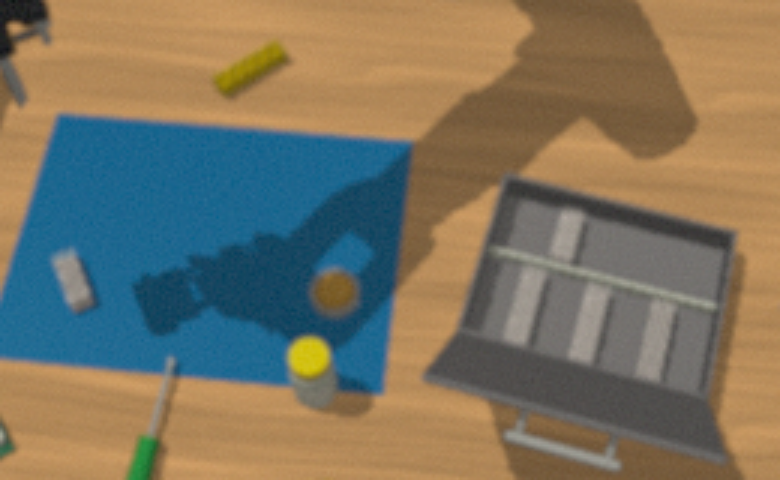

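The four placed bars lie in their rows, and the last short bar is at (72,280).

>>> {"name": "servo_tool", "arguments": {
  "commands": [0.03,0.002,0.06,0,0,0,0.05,0.053,0.0035,0.12,0,0,0,0.05,0.053,0.0035,0.18,0,0,0,0.05,0.053,0.0035,0.23,0,0,0,0.05,0.053,0.0035,0.26,0,0,0,0.05,0.053,0.0035,0.2725,0,0,0,0.05,0.053,0.0035,0.2725,0,0,0,0.05,0.053,0.0035,0.2725,0,0,0,0,0.053,0.0035,0.2725,0,0,0,0,0.053,0.0035,0.2725,0,0,0,0]
}}

```text
time: 36.42
tool_pos: [0.5876, -0.394, 0.0194]
ee_rot: [3.139, -0.001, 0.551]
wrist_force: [0.8, -0.4, 7.6]
width: 0.024
finger_force: 30.4
```

>>> {"name": "servo_tool", "arguments": {
  "commands": [0,0,0,0,0,0,0,0,0,0,0,0,0,0,0,0,-0.02,0,0,0,0,0,0,-0.07,0,0,0,0,0,0,-0.13,0,0,0,0,0,0,-0.13,0,0,0,0]
}}

```text
time: 37.17
tool_pos: [0.5897, -0.3955, 0.1571]
ee_rot: [3.128, -0.005, 0.551]
wrist_force: [1.1, -0.1, -0.5]
width: 0.0238
finger_force: 30.0
```

```bash
python3 - <<'E'
from h import *
x,y=slot('short',.05)
print(go([x,y,.15],-.2),T_tool()[:3,3].round(3))
E
```

```text
([0.2718, -0.6163, 0.0002], [0.62, -0.57, 43.03]) [ 0.59  -0.395  0.157]
```

>>> {"name": "servo_tool", "arguments": {
  "commands": [0.023,-0.052,0,0,0,4,0,0.046,-0.104,0,0,0,8,0,0.069,-0.156,0,0,0,12,0,0.092,-0.208,0,0,0,16,0,0.115,-0.26,0,0,0,20,0,0.138,-0.312,0,0,0,24,0,0.161,-0.364,0,0,0,28,0,0.184,-0.416,0,0,0,32,0,0.207,-0.468,0,0,0,36,0,0.23,-0.52,0,0,0,40,0]
}}

```text
time: 38.42
tool_pos: [0.5093, 0.1716, 0.1469]
ee_rot: [3.141, 0.002, -0.15]
wrist_force: [0.7, 1.2, 0.6]
width: 0.024
finger_force: 30.0
```

```bash
python3 - <<'E'
from h import *
x,y=slot('short',.05)
print(go([x,y,.15],-.2),T_tool()[:3,3].round(4))
E
```

```text
([-0.0255, -0.0976, -0.0031], [0.04, 0.12, 2.89]) [0.5093 0.1716 0.1469]
```

>>> {"name": "servo_tool", "arguments": {
  "commands": [-0.015,-0.05,-0.002,0,0,2,0,-0.027,-0.09,-0.002,0,0,3,0,-0.028,-0.099,-0.002,0,0,3,0,-0.028,-0.099,-0.002,0,0,3,0,-0.028,-0.099,-0.002,0,0,3,0]
}}

```text
time: 39.05
tool_pos: [0.4977, 0.2705, 0.1495]
ee_rot: [3.141, 0.0, -0.201]
wrist_force: [-0.2, -1.0, -0.6]
width: 0.0238
finger_force: 30.0
```

```bash
python3 - <<'E'
from h import *
x,y=slot('short',.05)
print(go([x,y,.0245],-.2),T_tool()[:3,3].round(4))
s=shot('wrist'); cv2.imwrite('pics/w6.png',cv2.resize(s['img'],(768,576)))
E
```

```text
([0.0007, -0.0016, 0.125], [0.06, 0.03, -0.06]) [0.4977 0.2705 0.1495]
```

View pics/w6.png

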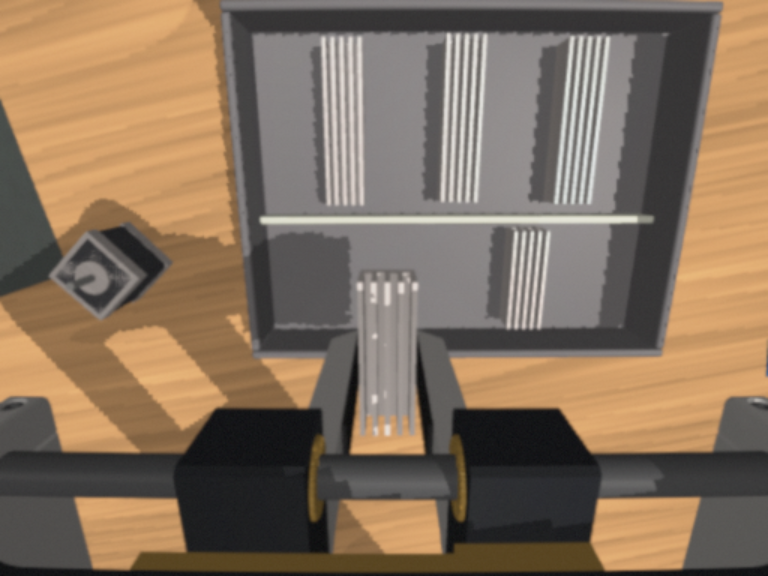

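The held short bar at (388,350) is straight and centred, and the other four lie neatly in their rows. I'll lower it.

>>> {"name": "servo_tool", "arguments": {
  "commands": [0.0005,-0.0015,0.04,0,0,0,0,0.0005,-0.0015,0.085,0,0,0,0,0.0005,-0.0015,0.112,0,0,0,0,0.0005,-0.0015,0.125,0,0,0,0,0.0005,-0.0015,0.125,0,0,0,0,0.0005,-0.0015,0.125,0,0,0,0.05,0.0005,-0.0015,0.125,0,0,0,0.05,0.0005,-0.0015,0.125,0,0,0,0.05,0.0005,-0.0015,0.1,0,0,0,0.05,0.0005,-0.0015,0.05,0,0,0,0.05]
}}

```text
time: 40.35
tool_pos: [0.4964, 0.2726, 0.0979]
ee_rot: [3.138, 0.005, -0.199]
wrist_force: [0.3, 0.5, -0.1]
width: 0.0498
finger_force: 0.0
```

>>> {"name": "servo_tool", "arguments": {
  "commands": [0,0,-0.05,0,0,0,0.05,-0.03,0,-0.1,0,0,0,0.05,-0.07,0,-0.15,0,0,0,0.05,-0.07,0,-0.15,0,0,0,0.05,-0.07,0,-0.15,0,0,0,0.05]
}}

```text
time: 40.98
tool_pos: [0.4297, 0.2872, 0.2496]
ee_rot: [-3.142, -0.0, -0.199]
wrist_force: [-0.0, -0.6, -1.3]
width: 0.0499
finger_force: 0.0
```

```bash
python3 - <<'E'
from h import *
s=shot('wrist'); a=shot('scene'); b=shot('side')
c,n=np.cos(-.2),np.sin(-.2)
for q in bars(s):
    d=np.array(q[1:3])-[.548,.2108]; print(q[:5],'u,v',(d@[c,n]).round(4),(d@[-n,c]).round(4))
im=np.vstack([cv2.resize(a['img'][130:290,120:420],(600,320)),cv2.resize(b['img'][90:250,100:400],(600,280))]); cv2.imwrite('pics/f.png',im)
cv2.imwrite('pics/w7.png',cv2.resize(s['img'],(768,576)))
E
```

```text
('long', np.float64(0.6048), np.float64(0.2777), np.float64(2.939), np.float64(0.053)) u,v 0.0424 0.0769
('short', np.float64(0.499), np.float64(0.2738), np.float64(2.93), np.float64(0.049)) u,v -0.0605 0.052
('short', np.float64(0.4797), np.float64(0.1735), np.float64(2.922), np.float64(0.043)) u,v -0.0595 -0.0501
```

View pics/f.png

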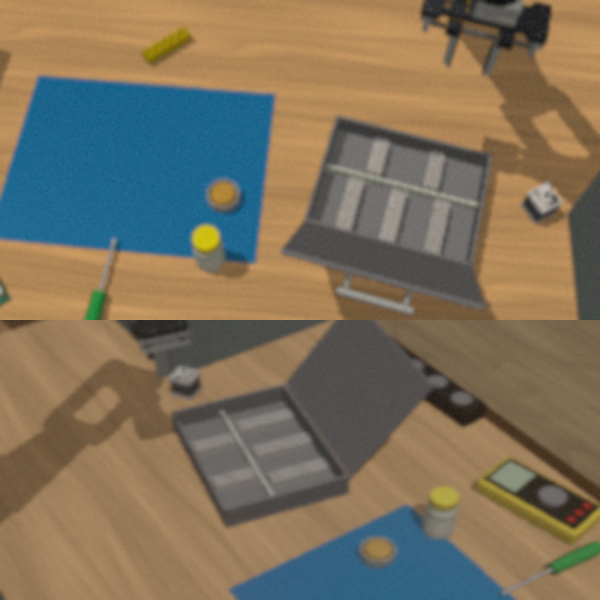

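View pics/w7.png

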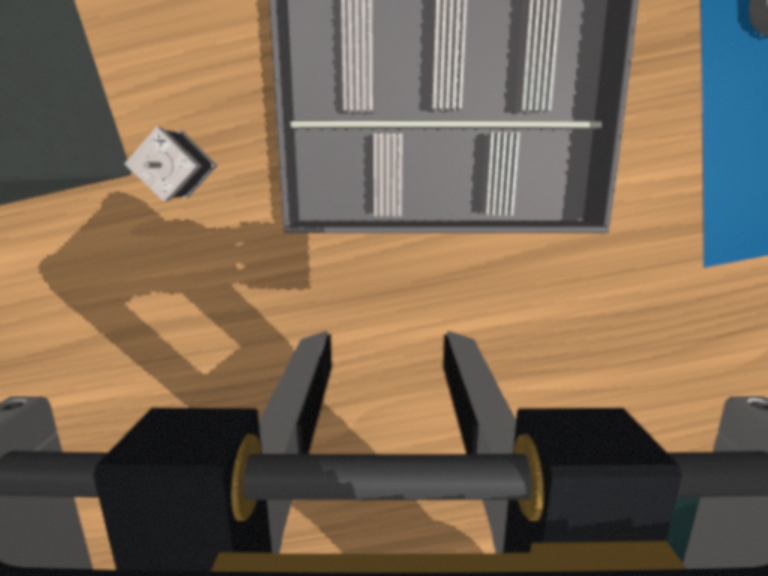

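The mat is clear. Three long bars lie in the back row and two short ones in the front, all straight with fins up. The lid is open, the tin, bottle and motor are still standing in place, and the gripper is clear.

```bash
python3 -c "
from bench import close_job
print(close_job())"
```

```text
the job is handed in; nothing more can be done
None
```

The lid is fully open on its stop, all five bars (three long in the back row, two short in the front) lie flat in their rows with fins up, the tin, bottle, motor and yellow look-alike were left alone, and the job is handed in.

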